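Send a used deep-well plate down the waste chute

TASK

Push the used white well plate along the steel shelf and in through the yellow flap of the waste chute, until it has slid all the way down into the blue tub, then draw the fingers back out so that the flap falls fully shut. Only push the plate with the fingers, gently and without ramming it: do not lift, carry or tip it up. Leave the two vials on the shelf and everything else on the bench where it stands.

Things in the scene. Friction and masses are not known exactly. Their poses are not given: they have to be found in the camera images.
- chute: Fixed white sheet-metal waste chute, 720 mm long. Origin on the bench under the middle of its mouth; x = level feed direction, y left of it, z up. A level, smooth steel loading shelf, 120 mm high, runs from x = -323 to +42 mm, 263 mm wide between rims 13 mm high, open at the rear. White panels 204 mm high stand beside the mouth out to y = +-134 mm.
- mouth (a point): Middle of the mouth's threshold, on the shelf, at chute x = 0; axes as the chute's. Mouth 101 mm wide, 68 mm high, under a white header 4 mm thick whose top is 84 mm above the shelf; behind it a clear housing, 87 mm above the shelf. Guides 28 mm high narrow from 167 mm apart at x = -80 mm to 102 mm at the mouth. Fingers can reach in under the header with the hand leaning back 20 to 45 degrees.
- slide_top (a point): Middle of the edge where, 42 mm inside the mouth, the shelf bends down: at 18 degrees for 35 mm, then a steel slide at 42 degrees into the tub. Slippery: a plate goes down by itself once its middle is some 40 mm past this point; short of that it may stick and prop the flap open.
- tub (a point): Middle of the floor of the fixed blue tub below the slide, under a clear cover: inside 284 mm long (chute x = 104 to 388 mm), 150 mm wide, walls 72 mm high, floor 5 mm above the bench.
- flap (a joint): Yellow flap, 98 mm wide, 60 mm long, 3 mm thick, 20 g, hung from a pin 64 mm above the shelf just inside the mouth (chute x = 4 mm; closed, its front face is at x = 8.5 mm and its lower edge 4 mm above the shelf). 0 = hanging shut; grows to 1.4 rad as its lower edge swings inwards (chute +x) and up; it cannot swing outwards. It yields to under 1 N, and falls shut by its own weight unless something props it.
- flap_edge (a point): Middle of the flap's lower edge; moves with the flap.
- plate: Used white deep-well plate with a grid of square wells, some stained brown: 127 mm long (its x), 85 mm wide (its y), 31 mm high, about 0.16 kg, loose on the shelf of the chute and turned up to 17 degrees away from the feed direction. Origin at the middle of its underside, z up. It fits the mouth only lengthwise, with 8 mm to spare on each side.
- vial_amber: Amber glass vial with black cap, 27 mm across, 58 mm high, standing in one rear corner of the shelf. Origin under its middle. Leave alone.
- vial_green: Green glass vial with white cap, 27 mm across, 58 mm high, standing in the other rear corner of the shelf. Origin under its middle. Leave alone.
- amber_bottle: Amber bottle with blue cap, 76 mm across, 160 mm high, on the bench. Origin under its middle. Leave alone.
- tip_box: Blue box with clear lid, 122 x 85 x 72 mm, on the bench. Origin under its middle. Leave alone.
- beaker: White beaker, 72 mm across, 90 mm high, on the bench. Origin under its middle. Leave alone.
- column: Steel chromatography column lying on the bench, 154 mm long, 18 mm thick. Origin under its middle. Leave alone.
Not all that is in view belongs to the job. Of the things like the plate, leave any that is red; of the rest the larger one is meant.

How it is judged:
By the outcome, as a careful person would: the job done as asked, in the order asked, and still so for the second after the job is handed in, with the robot touching nothing.
It also fails if it takes over 72 s, if anything falls off the work surface, if the arm or the gripper's body presses on something with over 40 N, if the wrist force passes 120 N, or if a joint passes its speed limit or range.

ROBOT

A 6-joint arm with a two-finger parallel gripper is mounted at the origin on the work surface. World frame = base frame: x ahead of the robot, y to its left, z up, the work surface at z = 0. Lengths are in m, angles in rad, forces in N, time in s.
With the tool pointing down it reaches from about 0.3 to 0.875 m from the base axis. Payload 6.4 kg.
Tool frame: the origin (TCP) lies on the mounting face of the last link; the fingertips stand 173 mm ahead of it and the grasp point (between the pads) lies 155 mm ahead of it (ctrl.grip_point_offset is the distance from the TCP to the grasp point, in m); z points along the fingers, y is the line along which they close (so a half turn about z gives the same grasp; the last joint's range is limited). The gripper opens to 85 mm and grips with 20 to 120 N. Pads are 22 mm wide; open, the fingers measure 114 mm over their backs; the gripper's body (76 mm by 85 mm) begins 54 mm behind the grasp point. The pads swing forward as they close: fully open they stand 13 mm farther back than shut.
Start: joints at [-1.311, 0.181, 1.607, -0, 1.354, -0.206], TCP at [0.258, -0.514, 0.405] pointing down, gripper open.
Joint ranges: [-2.99, 2.99], [-0.89, 2.07], [0.3, 2.58], [-1.14, 4.28], [0, 2.63], [-3.12, 3.12]. Speed limits (rad/s): [2.57, 2.57, 3.01, 3.14, 3.14, 3.14].

INTERFACE

Orientations are given as a unit quaternion [w, x, y, z].
In Python, from bench import status, imaging, ctrl, models gives the robot as it stands.
- The arm moves only by the tool send_rows, never from a script. Its argument "commands" is a list that holds one entry, the list of rows, each a list of 6 numbers: the shift along the tool's x, y, z normalised to -1 to 1, where 1 is 3 cm, then the turn, a rotation vector about the tool's x, y, z normalised to -1 to 1, where 1 is 0.1 rad. A call has 1 to 8 rows; each row shifts and turns the commanded pose from where the row before left it, along the tool's axes as they then stand; what a row does not reach is not made up. A row lasts 1/12 s, in which the tool goes at most 41.7 mm and 7.16 degrees, less where a joint would pass 70% of its speed; a pose out of reach is approached as far as the arm can. A call with a number of a shift or a turn outside -1 to 1 is refused whole. A call with a gripper value outside its range is refused whole. "jaw" is the opening, from 0 (shut) to 1 (fully open), set as the call begins (left out, the last holds). The fingers move at their own pace and stop on an object; the grip force is fixed at half the most. Time passes only in rows, so rows that do not move let the fingers close. It gives the time, the measured TCP pose, the force, the opening and the grip force at its end, in the units of the state.
- status.get_obs(): the state, without advancing time (a new reading comes with each control period).
- imaging.camera(name): name is "scene" or "side" or "wrist"; returns a dict with "image" (480x640x3 uint8, blue, green, red), "depth" (480x640 float32, m along the optical axis (not along the pixel's ray), 0 where there is no reading), "mtx" (3x3 intrinsics, pixels), "k1" (the pictures are not rectified: a ray, as slopes to the right and down, at radius r is drawn at 1 + k1 r^2 times it, then the intrinsics apply), "pose" (4x4, takes a point from camera to world coordinates). Camera axes: x right, y down, z forward; pixel columns grow to the right and rows downward; lengths in m; the calibration is good to about 2 mm. A picture is of the moment at which its call begins.
- ctrl.hand_in(): hands the job in; it is judged then, once.
Trained networks look in a picture, given as the dict that the camera call returned (one of the last four; its "shot" number tells which), for a name from the list of things; names that differ only in an ending like _2 or _b are one class to them, and where a whole thing is asked for, a point or a joint stands for the part that bears it (a point fixed in the world has none). Each returns a list of dicts, best first, with "confidence" (0 to 1); they miss things now and then, are a little off and sometimes report something else, mostly with a low value. They report only what shows in the picture. A call takes as long as a camera call. They do not tell look-alikes from the thing itself.
- models.recognise(picture, name): "centre" ([column, row] in pixels, amid what is visible of it).
- models.regions_of(picture, name): "region" (480x640 bool, what is visible of it) and "centre" ([column, row] in pixels, amid what is visible of it).
The state is a dict: "time_s": time; "q": joint angles; "dq": joint speeds; "joint_efforts": joint torques, N m; "eef_pos": TCP position; "eef_rot": TCP orientation; "wrist_force": force on the tool from outside, world axes, zero at the start; "torque": the same for the moment, N m; "opening": opening from 0.0 (shut) to 1.0 (fully open); "grasp_force": force on a finger pad.
Only numpy, scipy, OpenCV 4.12 (cv2) and the standard library are available. Lean on these libraries where they do the work, as an engineer would, in place of code of your own. Each camera call takes 0.05 s, during which the arm holds its last target. There are 200 camera calls.

## Working session

There is one attempt and no reset: what is moved stays moved. The work goes in short steps, Python scripts to look and compute and a tool call to move; the robot and the scene stay as the last step left them, time stands still between calls to the robot, and variables do not carry over. Pictures are saved under pics/ and viewed, at most 13 in all, crops included, and the job is handed in when it is done.

Besides the shell and the picture viewer there is one more tool, called after "Request:" in YAML: its name, and indented under it one key for each argument. send_rows: Moves the arm, as the interface text tells. Its arguments: {"type":"object","properties":{"commands":{"type":"array"},"jaw":{"type":"number"}},"required":["commands"]}

```bash
mkdir -p pics; ls; cat > h.py <<'E'
import numpy as np, cv2
from bench import status, imaging, ctrl, models
def rays(p,px):
    K=p["mtx"];k=p["k1"];px=np.atleast_2d(np.asarray(px,float))
    d=np.c_[(px[:,0]-K[0,2])/K[0,0],(px[:,1]-K[1,2])/K[1,1]]
    u=d.copy()
    for _ in range(20):u=d/(1+k*(u**2).sum(1,keepdims=True))
    return np.c_[u,np.ones(len(u))]
def onplane(p,px,z):
    r=rays(p,px)@p["pose"][:3,:3].T;o=p["pose"][:3,3]
    return o+r*((z-o[2])/r[:,2])[:,None]
def cloud(p,mask):
    v,u=np.nonzero(mask&(p["depth"]>0));c=rays(p,np.c_[u,v])*p["depth"][v,u][:,None]
    return c@p["pose"][:3,:3].T+p["pose"][:3,3],np.c_[u,v]
E
python3 - <<'E'
from h import *
for n in ("scene","side"):
    p=imaging.camera(n);cv2.imwrite(f"pics/{n}0.png",p["image"])
    print(n,p["pose"].round(3).tolist(),p["mtx"].tolist(),p["k1"])
    for t in ("plate","chute","flap","vial_amber","vial_green"):
        for r in models.regions_of(p,t):
            w,_=cloud(p,r["region"])
            print(t,round(r["confidence"],2),np.round(r["centre"]),r["region"].sum(),np.median(w,0).round(3) if len(w) else None)
print(status.get_obs())
E
```

```text
pics
scene [[-0.789, 0.348, -0.506, 1.278], [0.614, 0.447, -0.65, 0.918], [0.0, -0.824, -0.566, 0.937], [0.0, 0.0, 0.0, 1.0]] [[551.5447888306163, 0.0, 323.41608498764765], [0.0, 551.5447888306163, 245.01325811982764], [0.0, 0.0, 1.0]] -0.07724222093981406
plate 0.95 [291. 222.] 727 [ 0.563 -0.132  0.149]
plate 0.9 [205. 281.] 822 [ 0.812 -0.187  0.022]
plate 0.81 [421. 282.] 1286 [0.367 0.164 0.029]
chute 0.91 [340. 286.] 20651 [0.657 0.172 0.114]
flap 0.36 [338. 286.] 20622 [0.657 0.173 0.114]
vial_amber 0.55 [319. 189.] 167 [ 0.418 -0.218  0.153]
vial_green 0.48 [245. 206.] 189 [ 0.617 -0.282  0.154]
side [[0.977, -0.158, 0.146, 0.364], [-0.214, -0.768, 0.603, -0.844], [0.016, -0.62, -0.784, 1.24], [0.0, 0.0, 0.0, 1.0]] [[561.2245641642536, 0.0, 326.27584576204197], [0.0, 561.2245641642536, 236.7751347696424], [0.0, 0.0, 1.0]] -0.06993618964847412
plate 0.67 [336. 281.] 1802 [ 0.559 -0.141  0.149]
plate 0.59 [239. 232.] 1328 [0.354 0.144 0.029]
plate 0.57 [435. 319.] 1055 [ 0.806 -0.205  0.022]
plate 0.26 [333. 229.] 483 [0.588 0.013 0.149]
chute 0.87 [323. 260.] 18169 [ 0.574 -0.
[... 443 characters left out ...]
'q': array([-1.31129704e+00,  1.80801714e-01,  1.60699559e+00, -9.17813870e-06,
        1.35381753e+00, -2.06304815e-01]), 'dq': array([-5.55970938e-04, -1.77207451e-04,  9.20599656e-04,  2.13694195e-05,
       -4.20614703e-04, -8.18940155e-04]), 'joint_efforts': array([-1.27985964e-03, -4.44601071e+01, -3.51520872e+01, -4.64386740e-04,
        1.11665515e-03, -5.29873233e-06]), 'eef_pos': array([ 0.25827197, -0.51374782,  0.40468963]), 'eef_rot': array([-1.09676816e-05,  9.73000466e-01,  2.30803148e-01, -4.77481971e-06]), 'wrist_force': array([ 0.07467415, -0.35951204, -0.29380555]), 'torque': array([ 0.00447211, -0.01454272,  0.02274146]), 'grasp_force': 0.0, 'opening': 1.0010945844137522}
```

```bash
python3 -c "
import cv2
a=cv2.imread('pics/side0.png');cv2.imwrite('pics/side0z.png',cv2.resize(a[110:410,160:560],(800,600),interpolation=cv2.INTER_CUBIC))"
```

```text
(no output)
```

View pics/side0z.png

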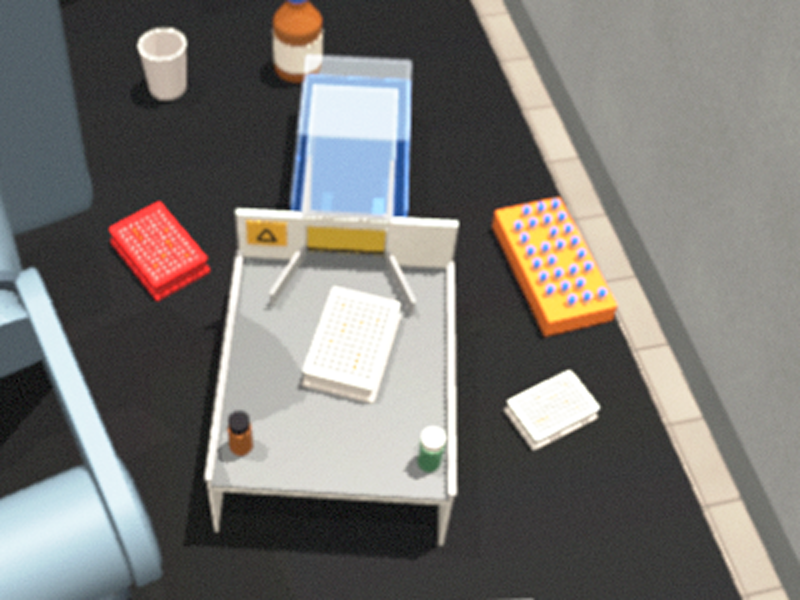

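View pics/scene0.png

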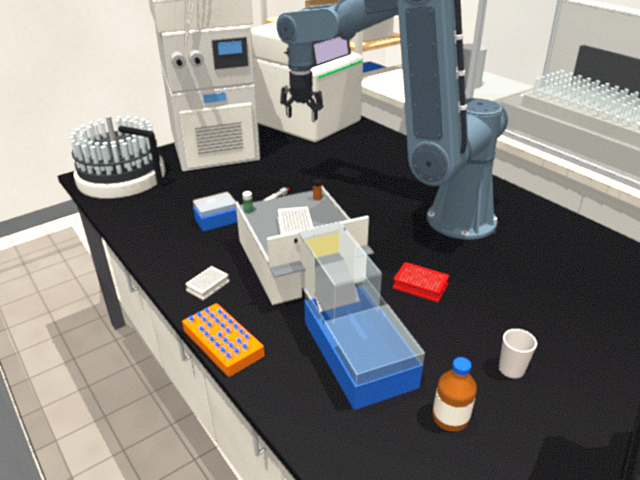

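The side view shows the chute's shelf, with the mouth and flap at about px (332,229). The white plate at (336,281) is turned clockwise from the feed direction, and the vials are at (279,327) and (376,333). The smaller white plate (435,319) and the red one (239,232) are decoys.

```bash
cat >> h.py <<'E'
def rect(xy):
    (c,s,a)=cv2.minAreaRect(xy.astype(np.float32)*1000);return np.round(c,1),np.round(s,1),round(a,2)
def plate(p,near=None):
    for r in models.regions_of(p,"plate"):
        w,uv=cloud(p,r["region"]);m=np.median(w,0)
        if abs(m[2]-.15)<.012 and (near is None or np.linalg.norm(m[:2]-near)<.06):
            return w,uv,r
E
python3 - <<'E'
from h import *
p=imaging.camera("side")
w,uv=cloud(p,np.ones((480,640),bool))
near=(abs(w[:,0]-.57)<.25)&(abs(w[:,1]+.1)<.25)
sh=w[near&(abs(w[:,2]-.12)<.004)]
print("shelf",np.median(sh,0),rect(sh[:,:2]))
pa=w[near&(w[:,2]>.16)&(w[:,2]<.2)&(w[:,1]>-.08)&(w[:,1]<.1)]
print("panel",len(pa),rect(pa[:,:2]),pa.min(0),pa.max(0))
f=cv2.fitLine(pa[:,:2].astype(np.float32),cv2.DIST_HUBER,0,.001,.001).ravel();print(f,np.degrees(np.arctan2(f[1],f[0])))
q,_,r=plate(p);t=q[abs(q[:,2]-.151)<.006]
print("plate",len(t),np.median(q[:,2]),rect(t[:,:2]))
m=r["region"].astype(np.uint8);c=max(cv2.findContours(m,0,2)[0],key=cv2.contourArea)
print("cont at top",rect(onplane(p,c[:,0],.151)[:,:2]))
print("corners",onplane(p,[[278.5,215],[389,220]],.204).round(4).tolist(),onplane(p,[[266,354],[388,356]],.12).round(4).tolist())
for n,a in(("vial_amber",(.41,-.22)),("vial_green",(.61,-.29))):
    for r in models.regions_of(p,n):
        w_,_=cloud(p,r["region"]);k=w_[w_[:,2]>.172]
        if len(k)>3 and np.linalg.norm(np.median(k[:,:2],0)-a)<.06:print(n,np.median(k,0),rect(k[:,:2]))
E
```

```text
shelf [ 0.52451146 -0.18470034  0.11995644] (array([ 547.8, -126.4]), array([377.4, 267.5]), 74.3)
panel 1001 (array([585. ,   7.8]), array([ 22.5, 268.9]), 74.7) [ 0.45501425 -0.0354085   0.16000227] [0.71345588 0.04289986 0.19999863]
[ 0.9633195  -0.26835728  0.55394864  0.01183717] -15.566537
plate 1509 0.14920495865374495 (array([ 561.7, -130.5]), array([131.1,  82.7]), 61.45)
cont at top (array([ 559.7, -139.4]), array([144.4,  86.9]), 61.59)
corners [[0.4569, 0.0419, 0.204], [0.7157, -0.0273, 0.204]] [[0.3723, -0.2753, 0.12], [0.6326, -0.3352, 0.12]]
vial_amber [ 0.41186345 -0.23242593  0.1772869 ] (array([ 412.5, -230.8]), array([22.9, 19.8]), 82.25)
vial_green [ 0.61203325 -0.29491353  0.17721764] (array([ 612.5, -294. ]), array([24.8, 22.4]), 45.48)
```

Request:
send_rows:
  commands:
    - [[0,0,0,0,0,-1],[0,0,0,0,0,-1],[0,0,0,0,0,-1],[0,0,0,0,0,-1],[0,0,0,0,0,-1],[0,0,0,0,0,-1],[0,0,0,0,0,-1],[0,0,0,0,0,-1]]
  jaw: 0.6

```text
time_s: 1.47
eef_pos: [0.2583, -0.5138, 0.4047]
eef_rot: [0.0, 0.805, 0.593, -0.0]
wrist_force: [0.3, -0.0, 0.3]
opening: 0.6
grasp_force: 0.0
```

Request:
send_rows:
  commands:
    - [[0,0,0,0,0,-0.35],[0,0,0,0,1,0],[0,0,0,0,1,0],[0,0,0,0,1,0],[0,0,0,0,1,0],[0,0,0,0,1,0],[0,0,0,0,1,0],[0,0,0,0,1,0]]

```text
time_s: 2.13
eef_pos: [0.2582, -0.514, 0.405]
eef_rot: [-0.209, 0.747, 0.568, 0.275]
wrist_force: [1.4, 0.2, -0.6]
opening: 0.596
grasp_force: 0.0
```

```bash
cat >> h.py <<'E'
from scipy.spatial.transform import Rotation as Ro
YAW=np.radians(74.5);M=np.array([.5865,.0065,.12])
C=Ro.from_euler('z',YAW).as_matrix()
def tochute(w): return (np.asarray(w)-M)@C
def R_now(o): w,x,y,z=o["eef_rot"];return Ro.from_quat([x,y,z,w]).as_matrix()
def report(o=None):
    o=o or status.get_obs();R=R_now(o);tip=o["eef_pos"]+R[:,2]*.173
    print("t",round(o["time_s"],2),"tip chute mm",(tochute(tip)*1000).round(1),"axes in chute",(C.T@R).round(3).tolist(),"F",(C.T@o["wrist_force"]).round(1),"open",round(o["opening"],2))
    return o,R,tip
def goto(x,y,z):
    o,R,tip=report();d=R.T@(C@(np.array([x,y,z])/1000)+M-tip)
    print("tool shift mm",(d*1000).round(1),"units of 30mm",(d/.03).round(2))
E
python3 -c "
from h import *
goto(-245,0,90);goto(-245,0,14);print(status.get_obs()['q'].round(2))"
```

```text
t 2.13 tip chute mm [-477.3  177.3  153.1] axes in chute [[0.762, 0.001, 0.647], [0.001, -1.0, 0.0], [0.647, 0.0, -0.762]] F [ 0.6 -1.3 -0.6] open 0.6
tool shift mm [136.  177.4 198.5] units of 30mm [4.53 5.91 6.62]
t 2.13 tip chute mm [-477.3  177.3  153.1] axes in chute [[0.762, 0.001, 0.647], [0.001, -1.0, 0.0], [0.647, 0.0, -0.762]] F [ 0.6 -1.3 -0.6] open 0.6
tool shift mm [ 86.8 177.4 256.4] units of 30mm [2.89 5.91 8.55]
[-1.39  0.37  1.44  0.31  1.96 -1.09]
```

Request:
send_rows:
  commands:
    - [[0.57,0.74,0.83,0,0,0],[0.57,0.74,0.83,0,0,0],[0.57,0.74,0.83,0,0,0],[0.57,0.74,0.83,0,0,0],[0.57,0.74,0.83,0,0,0],[0.57,0.74,0.83,0,0,0],[0.57,0.74,0.83,0,0,0],[0.57,0.74,0.83,0,0,0]]

```text
time_s: 2.8
eef_pos: [0.4929, -0.3354, 0.3402]
eef_rot: [-0.207, 0.748, 0.569, 0.273]
wrist_force: [0.7, -0.6, 0.3]
opening: 0.6
grasp_force: 0.0
```

```bash
python3 -c "
from h import *
goto(-245,0,14)
for n in ('side','wrist'):
    p=imaging.camera(n)
    a=p['image']
    cv2.imwrite(f'pics/{n}1.png',a)
    print(n,tochute(p['pose'][:3,3]).round(3))
    for r in models.regions_of(p,'plate'):
        w,_=cloud(p,r['region']);m=np.median(w,0);t=w[abs(w[:,2]-.151)<.005]
        if len(t)>100: print(n,m.round(3),rect(tochute(t)[:,:2]))
a=cv2.imread('pics/side1.png')[140:370,230:430];b=cv2.imread('pics/wrist1.png')
cv2.imwrite('pics/mix1.png',np.hstack([cv2.resize(a,(350,402)),cv2.resize(b,(450,402))]))
"
```

```text
t 2.8 tip chute mm [-243.1   -1.1   87.8] axes in chute [[0.765, 0.0, 0.644], [0.0, -1.0, 0.0], [0.644, 0.0, -0.765]] F [-0.4 -0.8  0.3] open 0.6
tool shift mm [-49.   -1.1  55.2] units of 30mm [-1.63 -0.04  1.84]
side [-0.879 -0.012  1.12 ]
side [ 0.575 -0.115  0.15 ] (array([-137.5,  -13.1]), array([ 82.9, 128.5]), 77.17)
wrist [-0.272 -0.002  0.246]
wrist [ 0.557 -0.14   0.151] (array([-136. ,  -12.1]), array([ 82.6, 126.1]), 76.96)
```

View pics/mix1.png

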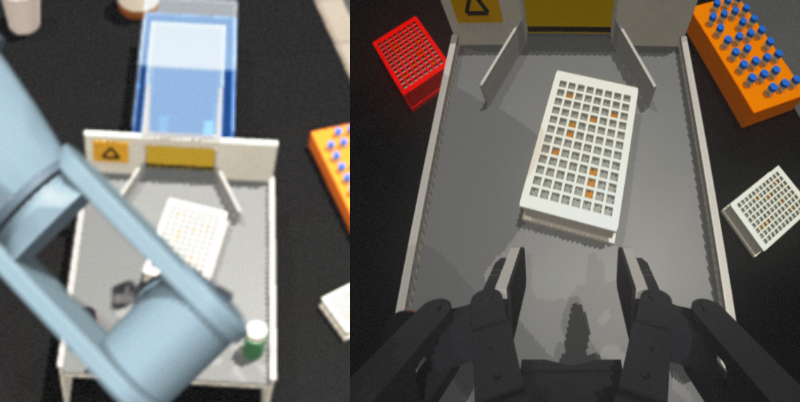

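The wrist view shows the plate between the fingers and the mouth. It sits at chute x of about -137 mm, y about -12 mm, turned -13°, with its near-right corner closest to the right finger. Next I check the chute frame against the yellow flap and go down behind the plate.

Request:
send_rows:
  commands:
    - [[-0.2,0,0.23,0,0,0],[-0.24,0,0.27,0,0,0],[-0.24,0,0.27,0,0,0],[-0.24,0,0.27,0,0,0],[-0.24,0,0.27,0,0,0],[-0.24,0,0.27,0,0,0],[-0.24,0,0.26,0,0,0],[0,0,0,0,0,0]]

```text
time_s: 3.67
eef_pos: [0.4903, -0.3382, 0.2636]
eef_rot: [-0.209, 0.748, 0.568, 0.273]
wrist_force: [-1.1, -0.2, -0.5]
opening: 0.6
grasp_force: 0.0
```

```bash
cat > look.py <<'E'
from h import *
import sys
report();p=imaging.camera("wrist")
hsv=cv2.cvtColor(p["image"],cv2.COLOR_BGR2HSV)
w,uv=cloud(p,np.ones((480,640),bool));c=tochute(w)*1000
pl=None
for r in models.regions_of(p,"plate"):
    t,_=cloud(p,r["region"]);t=tochute(t)*1000;t=t[abs(t[:,2]-31)<5]
    if len(t)>100 and abs(np.median(t[:,1]))<60: print("plate",rect(t[:,:2]/1000),len(t));break
h=hsv[uv[:,1],uv[:,0]]
y=(h[:,0]>20)&(h[:,0]<32)&(h[:,1]>150)&(h[:,2]>80)&(abs(c[:,1])<70)&(c[:,0]>-30)&(c[:,0]<40)
if y.sum()>20:print("flap x,z med",np.median(c[y],0).round(1),"y range",np.percentile(c[y][:,1],[.5,99.5]).round(1),"z",np.percentile(c[y][:,2],[1,99]).round(1),"slope",np.polyfit(c[y][:,1],c[y][:,0],1)[0].round(4))
s=(abs(c[:,2])<3)&(c[:,0]>-320)&(c[:,0]<-90)&(abs(c[:,1])<140);print("shelf z",np.median(c[s][:,2]).round(1))
for x in (-200,-150,-100):
    k=s&(abs(c[:,0]-x)<8)
    if k.sum()>50:print(x,np.percentile(c[k][:,1],[0.2,99.8]).round(1))
if len(sys.argv)>1:cv2.imwrite("pics/%s.png"%sys.argv[1],p["image"])
E
python3 look.py w2
```

```text
t 3.67 tip chute mm [-246.1    1.1   11.5] axes in chute [[0.764, 0.0, 0.646], [-0.002, -1.0, 0.003], [0.646, -0.003, -0.763]] F [-0.5  1.  -0.5] open 0.6
plate (array([-138.5,  -11.2]), array([ 83. , 122.1]), 77.05) 34948
shelf z 0.6
-200 [-128.1  134.9]
-150 [-128.4  134.8]
-100 [-128.6  134.6]
```

View pics/w2.png

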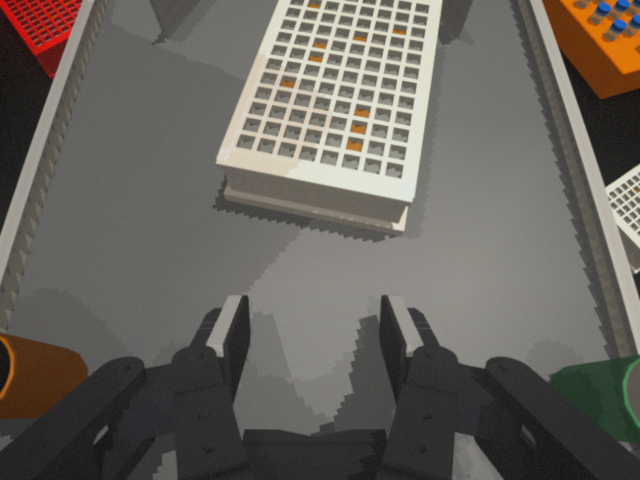

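Request:
send_rows:
  commands:
    - [[0.2,0,0.05,0,0,0],[0.15,0,0.13,0,0,0],[0.15,0,0.13,0,0,0],[0.1,0,0.09,0,0,0],[0.08,0,0.07,0,0,0],[0.08,0,0.07,0,0,0],[0.08,0,0.07,0,0,0],[0.08,0,0.07,0,0,0]]

```text
time_s: 4.43
eef_pos: [0.5002, -0.3053, 0.2687]
eef_rot: [-0.208, 0.748, 0.569, 0.273]
wrist_force: [-0.5, 0.1, 0.7]
opening: 0.598
grasp_force: 0.0
```

Request:
send_rows:
  commands:
    - [[0.08,0,0.07,0,0,0],[0.08,0,0.07,0,0,0],[0.08,0,0.07,0,0,0],[0.08,0,0.07,0,0,0],[0.08,0,0.07,0,0,0],[0.08,0,0.07,0,0,0],[0,0,0,0,0,0],[0,0,0,0,0,0]]

```text
time_s: 5.1
eef_pos: [0.5052, -0.2868, 0.2682]
eef_rot: [-0.208, 0.747, 0.569, 0.273]
wrist_force: [0.6, 1.1, 0.8]
opening: 0.599
grasp_force: 0.0
```

```bash
sed -i 's/YAW=np.radians(74.5);M=np.array(\[.5865,.0065,.12\])/YAW=np.radians(74.3);M=np.array([.5845,.007,.12])/' h.py; python3 look.py w3
```

```text
t 5.1 tip chute mm [-192.7   -2.6   15.9] axes in chute [[0.765, 0.005, 0.644], [0.003, -1.0, 0.003], [0.644, -0.0, -0.765]] F [ 1.2 -0.3  0.8] open 0.6
plate (array([-119.6,  -10.1]), array([ 82.3, 129. ]), 80.71) 45817
shelf z 0.6
-200 [-130.8  132.2]
-150 [-130.9  132.2]
-100 [-130.8  132.1]
```

View pics/w3.png

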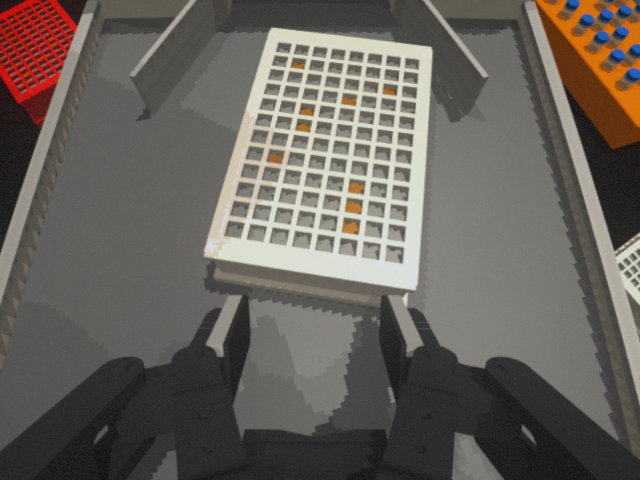

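The right finger is turning the plate straight as it pushes (now -9°), with almost no force. I keep pushing.

Request:
send_rows:
  commands:
    - [[0.08,-0.03,0.07,0,0,0],[0.08,-0.03,0.07,0,0,0],[0.08,-0.03,0.07,0,0,0],[0.08,0,0.07,0,0,0],[0.08,0,0.07,0,0,0],[0.08,0,0.07,0,0,0],[0.08,0,0.07,0,0,0],[0.08,0,0.07,0,0,0]]

```text
time_s: 5.87
eef_pos: [0.5096, -0.2616, 0.268]
eef_rot: [-0.208, 0.748, 0.569, 0.273]
wrist_force: [-0.4, -1.3, 1.0]
opening: 0.602
grasp_force: 0.6
```

```bash
python3 look.py
```

```text
t 5.87 tip chute mm [-167.4   -0.2   15.7] axes in chute [[0.765, 0.004, 0.644], [0.003, -1.0, 0.002], [0.644, 0.0, -0.765]] F [-1.3  0.1  1. ] open 0.6
plate (array([-40.3,  22.1]), array([234.4, 220.9]), 60.67) 5122
flap x,z med [ 8.9 -0.2 16.8] y range [-47.6  48.8] z [ 4.7 21.8] slope 0.0009
shelf z 0.6
-200 [-131.   131.6]
-150 [-130.9  132.2]
-100 [-131.1  132.2]
```

```bash
python3 - <<'E'
s=open('look.py').read()
a=s.index("pl=None");b=s.index("h=hsv[")
s=s[:a]+'''m=np.zeros((480,640),np.uint8);k=(abs(c[:,2]-31.5)<3.5)&(abs(c[:,1])<100)&(h0:=hsv[uv[:,1],uv[:,0]])[:,2].__gt__(90)
m[uv[k,1],uv[k,0]]=1;m=cv2.morphologyEx(cv2.morphologyEx(m,3,np.ones((15,15))),2,np.ones((15,15)))
ct=max(cv2.findContours(m,0,2)[0],key=cv2.contourArea)
print("plate",rect(tochute(onplane(p,ct[:,0],.151))[:,:2]),cv2.contourArea(ct))
'''+s[b:]
open('look.py','w').write(s)
E
python3 look.py
```

```text
t 5.97 tip chute mm [-1.67e+02  1.00e-01  1.56e+01] axes in chute [[0.765, 0.005, 0.644], [0.003, -1.0, 0.003], [0.644, -0.0, -0.765]] F [-1.   1.  -0.2] open 0.6
plate (array([-97.7,  -2.5]), array([ 82.6, 131.4]), 84.85) 47042.5
flap x,z med [ 8.9 -0.3 16.9] y range [-47.9  48.7] z [ 4.3 22. ] slope -0.0008
shelf z 0.6
-200 [-131.   131.7]
-150 [-131.   132.3]
-100 [-130.9  132.3]
```

Request:
send_rows:
  commands:
    - [[0.08,0,0.07,0,0,0],[0.08,0,0.07,0,0,0],[0.08,0,0.07,0,0,0],[0.08,0,0.07,0,0,0],[0.08,0,0.07,0,0,0],[0.08,0,0.07,0,0,0],[0.08,0,0.07,0,0,0],[0.08,0,0.07,0,0,0]]

```text
time_s: 6.68
eef_pos: [0.5163, -0.2369, 0.2675]
eef_rot: [-0.208, 0.748, 0.569, 0.273]
wrist_force: [-0.7, -1.0, 1.9]
opening: 0.597
grasp_force: 0.7
```

```bash
python3 look.py w4
```

```text
t 6.68 tip chute mm [-1.418e+02  1.000e-01  1.510e+01] axes in chute [[0.765, 0.004, 0.644], [0.003, -1.0, 0.003], [0.644, -0.0, -0.765]] F [-1.2  0.4  1.9] open 0.6
plate (array([-75.7,   3. ]), array([130.8,  82.7]), 0.27) 48498.0
flap x,z med [ 8.9  0.  28.4] y range [-47.7  48.7] z [15.1 39.7] slope 0.0007
shelf z 0.6
-200 [-130.5  125.6]
-150 [-130.9  132.1]
-100 [-131.   132.1]
```

View pics/w4.png

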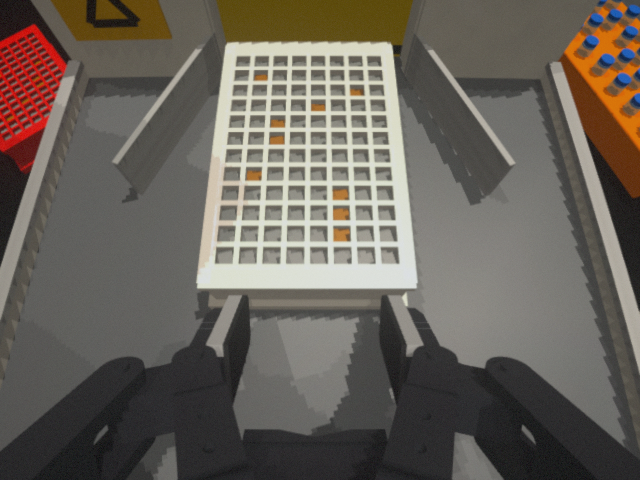

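The plate is now straight (yaw about 0°, y +3 mm) between the guides with both fingers flush on its rear. Before the entry I check the fingers' width profile.

```bash
python3 - <<'E'
from h import *
o,R,tip=report();p=imaging.camera("wrist");w,uv=cloud(p,np.ones((480,640),bool))
t=(w-o["eef_pos"])@R*1000;c=tochute(w)*1000
k=(p["image"][uv[:,1],uv[:,0]].max(1)<70)&(abs(t[:,1])<110)&(c[:,2]>10)&(t[:,0]>-40)&(t[:,0]<40)&(t[:,2]<185)
for z in range(50,185,8):
    s=t[k&(abs(t[:,2]-z)<4)]
    if len(s)>10:print(z,len(s),"y",np.percentile(s[:,1],[1,99]).round(),"x",np.percentile(s[:,0],[2,98]).round())
E
```

```text
t 6.73 tip chute mm [-141.2    0.2   15.1] axes in chute [[0.765, 0.005, 0.645], [0.003, -1.0, 0.003], [0.645, -0.0, -0.765]] F [0.4 0.1 0.6] open 0.6
82 3482 y [-58.  61.] x [13. 21.]
90 13408 y [-61.  63.] x [ 7. 19.]
98 11589 y [-61.  61.] x [ 1. 19.]
106 6401 y [-60.  60.] x [-9. 18.]
114 11423 y [-58.  58.] x [-9. 14.]
122 3906 y [-56.  56.] x [ 6. 15.]
130 1480 y [-46.  46.] x [-7. 14.]
138 996 y [-38.  39.] x [-9. 12.]
146 1023 y [-38.  39.] x [-9. 12.]
154 873 y [-39.  39.] x [-9. 12.]
162 616 y [-38.  38.] x [-9. 12.]
170 158 y [-26.  26.] x [-9. 11.]
```

Request:
send_rows:
  commands:
    - [[-0.08,0,-0.07,0,0,0],[-0.08,0,-0.07,0,0,0],[-0.07,0,0.08,0,0,0],[0,0,0,0,0,0],[0.08,0,0.07,0,0,0],[0.08,0,0.07,0,0,0],[0.08,0,0.07,0,0,0],[0.08,0,0.07,0,0,0]]
  jaw: 0.4

```text
time_s: 7.45
eef_pos: [0.518, -0.2308, 0.2641]
eef_rot: [-0.208, 0.748, 0.569, 0.273]
wrist_force: [-0.1, -0.0, 0.5]
opening: 0.398
grasp_force: 0.4
```

Request:
send_rows:
  commands:
    - [[0.08,0,0.07,0,0,0],[0.08,0,0.07,0,0,0],[0.08,0,0.07,0,0,0],[0.08,0,0.07,0,0,0],[0.08,0,0.07,0,0,0],[0.08,0,0.07,0,0,0],[0.08,0,0.07,0,0,0],[0.08,0,0.07,0,0,0]]

```text
time_s: 8.12
eef_pos: [0.5249, -0.2064, 0.2638]
eef_rot: [-0.207, 0.748, 0.569, 0.273]
wrist_force: [-0.8, -1.2, 2.0]
opening: 0.403
grasp_force: 0.8
```

```bash
python3 look.py
```

```text
t 8.12 tip chute mm [-110.1    0.    11.4] axes in chute [[0.765, 0.004, 0.644], [0.003, -1.0, 0.002], [0.644, 0.0, -0.765]] F [-1.3  0.5  2. ] open 0.4
plate (array([-39.5,  11.4]), array([126.8,  99.3]), 0.28) 50486.5
flap x,z med [18.9 -0.5 42.5] y range [-47.8  48.8] z [23.2 53.3] slope -0.0075
shelf z 0.6
-150 [-130.9  127.2]
-100 [-130.9  132.1]
```

Request:
send_rows:
  commands:
    - [[0.08,0,0.07,0,0,0],[0.08,0,0.07,0,0,0],[0.08,0,0.07,0,0,0],[0.08,0,0.07,0,0,0],[0.08,0,0.07,0,0,0],[0.08,0,0.07,0,0,0],[0.08,0,0.07,0,0,0],[0.08,0,0.07,0,0,0]]

```text
time_s: 8.83
eef_pos: [0.5316, -0.1817, 0.2631]
eef_rot: [-0.208, 0.748, 0.569, 0.273]
wrist_force: [0.0, -2.0, 1.2]
opening: 0.402
grasp_force: 0.8
```

```bash
python3 look.py w5
```

```text
t 8.83 tip chute mm [-84.5   0.3  10.8] axes in chute [[0.765, 0.004, 0.644], [0.003, -1.0, 0.003], [0.644, -0.0, -0.765]] F [-1.9 -0.5  1.2] open 0.4
plate (array([-20.1,   7.7]), array([114.8,  91.6]), 0.34) 48089.0
shelf z 0.6
-150 [-62.6  61.8]
-100 [-130.9  131.8]
```

View pics/w5.png

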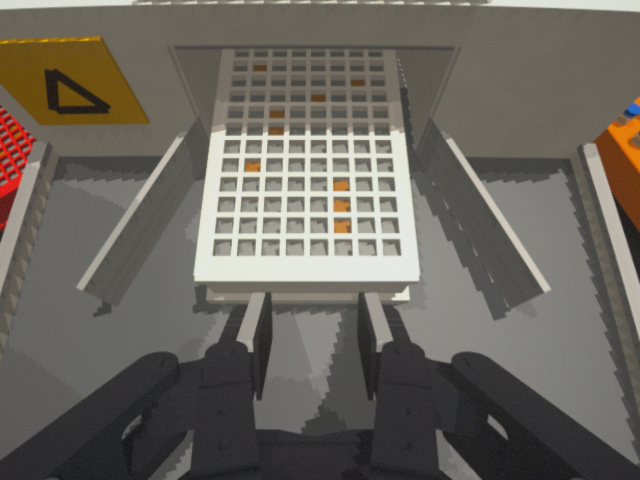

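The front of the plate is already in the mouth and the flap is lifting, with side clearance on both sides. I continue.

Request:
send_rows:
  commands:
    - [[0.08,0,0.065,0,0,0],[0.08,0,0.065,0,0,0],[0.08,0,0.065,0,0,0],[0.08,0,0.065,0,0,0],[0.08,0,0.065,0,0,0],[0.08,0,0.065,0,0,0],[0.08,0,0.065,0,0,0],[0.08,0,0.065,0,0,0]]

```text
time_s: 9.55
eef_pos: [0.5382, -0.1578, 0.2635]
eef_rot: [-0.208, 0.748, 0.569, 0.273]
wrist_force: [-0.0, 0.0, -1.3]
opening: 0.4
grasp_force: 0.4
```

Request:
send_rows:
  commands:
    - [[0.08,0,0.065,0,0,0],[0.08,0,0.065,0,0,0],[0.08,0,0.065,0,0,0],[0.08,0,0.065,0,0,0],[0.08,0,0.065,0,0,0],[0.08,0,0.065,0,0,0],[0.08,0,0.065,0,0,0],[0.08,0,0.065,0,0,0]]

```text
time_s: 10.22
eef_pos: [0.5448, -0.1341, 0.264]
eef_rot: [-0.208, 0.748, 0.569, 0.273]
wrist_force: [0.2, -1.6, -0.3]
opening: 0.397
grasp_force: 0.5
```

```bash
python3 look.py w6
```

```text
t 10.22 tip chute mm [-35.1   0.4  11.7] axes in chute [[0.765, 0.004, 0.644], [0.003, -1.0, 0.002], [0.644, 0.0, -0.765]] F [-1.5 -0.6 -0.3] open 0.4
plate (array([-3.3,  7.4]), array([48.8, 91.6]), 0.23) 25186.5
shelf z 0.6
-100 [-126.2   62.3]
```

View pics/w6.png

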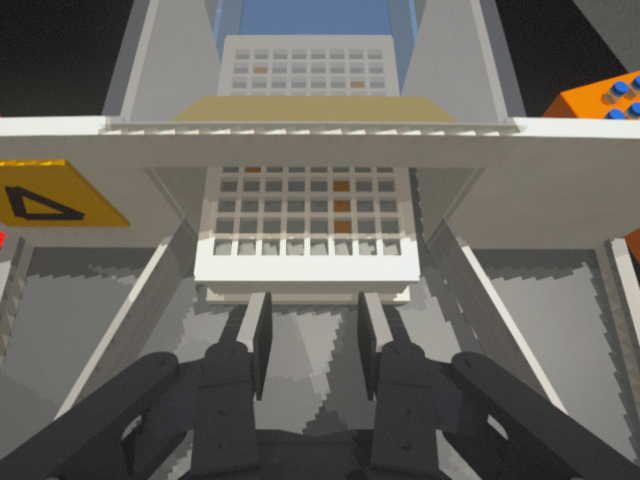

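The plate is mostly through and still straight, with its rear edge at about row 280 and the flap riding on top of it. I keep pushing over the bend.

Request:
send_rows:
  commands:
    - [[0.08,0,0.06,0,0,0],[0.08,0,0.06,0,0,0],[0.08,0,0.06,0,0,0],[0.08,0,0.06,0,0,0],[0.08,0,0.06,0,0,0],[0.08,0,0.065,0,0,0],[0.08,0,0.065,0,0,0],[0.08,0,0.065,0,0,0]]

```text
time_s: 10.93
eef_pos: [0.5513, -0.1107, 0.2651]
eef_rot: [-0.208, 0.748, 0.569, 0.273]
wrist_force: [-0.3, -0.7, 1.6]
opening: 0.399
grasp_force: 0.7
```

```bash
python3 look.py
```

```text
t 10.93 tip chute mm [-10.8   0.5  12.8] axes in chute [[0.765, 0.004, 0.644], [0.003, -1.0, 0.002], [0.644, 0.0, -0.765]] F [-0.7  0.1  1.6] open 0.4
plate (array([4.7, 7.4]), array([15. , 91.9]), 0.23) 8232.0
shelf z nan
  return _methods._mean(a, axis=axis, dtype=dtype,
  ret = ret.dtype.type(ret / rcount)
```

Request:
send_rows:
  commands:
    - [[0.08,0,0.065,0,0,0],[0.08,0,0.065,0,0,0],[0.08,0,0.065,0,0,0],[0.08,0,0.065,0,0,0],[0.08,0,0.065,0,0,0],[0.08,0,0.065,0,0,0],[0.08,0,0.065,0,0,0],[0,0,0,0,0,0]]

```text
time_s: 11.65
eef_pos: [0.5571, -0.0895, 0.2654]
eef_rot: [-0.208, 0.747, 0.569, 0.273]
wrist_force: [0.9, 0.3, -0.4]
opening: 0.404
grasp_force: 0.0
```

```bash
python3 look.py w7 2>/dev/null; python3 - <<'E'
from h import *
a=imaging.camera("scene")["image"][180:420,240:440];b=cv2.imread("pics/w7.png")
cv2.imwrite("pics/mix7.png",np.hstack([cv2.resize(a,(400,480)),cv2.resize(b,(400,480))]))
E
```

```text
t 11.65 tip chute mm [11.1  0.8 13.1] axes in chute [[0.765, 0.005, 0.644], [0.004, -1.0, 0.003], [0.644, -0.0, -0.765]] F [ 0.6 -0.8 -0.4] open 0.4[ WARN:0@4.860] global loadsave.cpp:275 findDecoder imread_('pics/w7.png'): can't open/read file: check file path/integrity
Traceback (most recent call last):
cv2.error: OpenCV(4.12.0) /io/opencv/modules/imgproc/src/resize.cpp:4208: error: (-215:Assertion failed) !ssize.empty() in function 'resize'
```

```bash
python3 - <<'E'
from h import *
a=imaging.camera("scene")["image"][180:420,240:440];b=imaging.camera("wrist")["image"]
cv2.imwrite("pics/mix7.png",np.hstack([cv2.resize(a,(400,480)),cv2.resize(b,(400,480))]))
E
```

```text
(no output)
```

View pics/mix7.png

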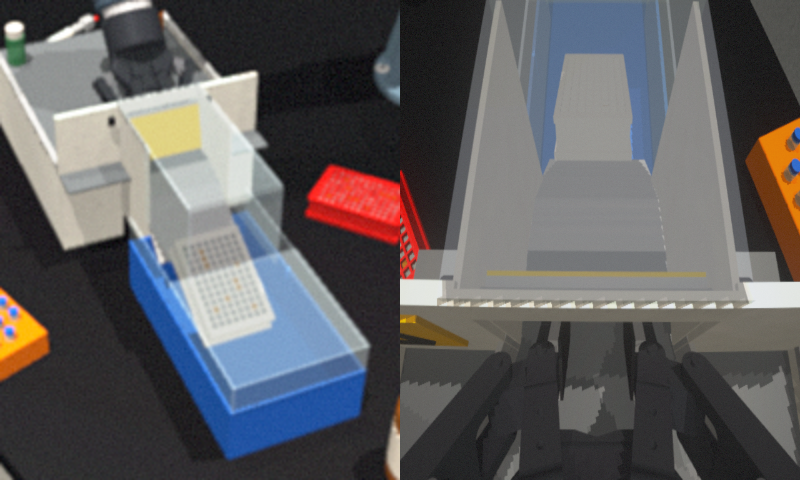

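The plate has slid off the fingers down to the tub. I draw the fingers straight back out.

Request:
send_rows:
  commands:
    - [[-0.1,0,-0.085,0,0,0],[-0.2,0,-0.17,0,0,0],[-0.2,0,-0.17,0,0,0],[-0.2,0,-0.17,0,0,0],[-0.2,0,-0.17,0,0,0],[-0.2,0,-0.17,0,0,0],[-0.2,0,-0.17,0,0,0],[-0.2,0,-0.17,0,0,0]]

```text
time_s: 12.52
eef_pos: [0.541, -0.148, 0.2657]
eef_rot: [-0.208, 0.748, 0.569, 0.273]
wrist_force: [-0.5, -0.6, 0.3]
opening: 0.398
grasp_force: 0.0
```

Request:
send_rows:
  commands:
    - [[-0.2,0,-0.19,0,0,0],[-0.2,0,-0.2,0,0,0],[-0.2,0,-0.2,0,0,0],[-0.2,0,-0.25,0,0,0],[-0.15,0,-0.25,0,0,0],[0,0,-0.2,0,0,0],[0,0,0,0,0,0],[0,0,0,0,0,0]]

```text
time_s: 13.18
eef_pos: [0.5289, -0.1924, 0.2774]
eef_rot: [-0.207, 0.748, 0.569, 0.273]
wrist_force: [0.5, 0.5, -1.0]
opening: 0.399
grasp_force: 0.0
```

```bash
python3 look.py 2>&1 | grep -v plate; python3 - <<'E'
from h import *
p=imaging.camera("scene");a=p["image"][180:420,240:440];b=imaging.camera("wrist")["image"]
cv2.imwrite("pics/mix8.png",np.hstack([cv2.resize(a,(400,480)),cv2.resize(b,(400,480))]))
for r in models.regions_of(p,"plate"):
    w,_=cloud(p,r["region"]);print(round(r["confidence"],2),r["centre"],(tochute(np.median(w,0))*1000).round())
E
```

```text
t 13.18 tip chute mm [-95.6  -0.1  25.1] axes in chute [[0.765, 0.004, 0.644], [0.003, -1.0, 0.002], [0.644, 0.001, -0.765]] F [ 0.6 -0.3 -1. ] open 0.4
flap x,z med [ 8.9  0.6 37.2] y range [-47.7  48.8] z [ 5.6 55.9] slope 0.0007
shelf z 0.6
-150 [-131.4  132.3]
-100 [-130.8  132.2]
0.68 [421.6, 280.7] [ 92. 254. -91.]
0.66 [214.2, 210.3] [-423. -174.  -66.]
0.58 [207.4, 283.7] [-125. -272.  -98.]
```

View pics/mix8.png

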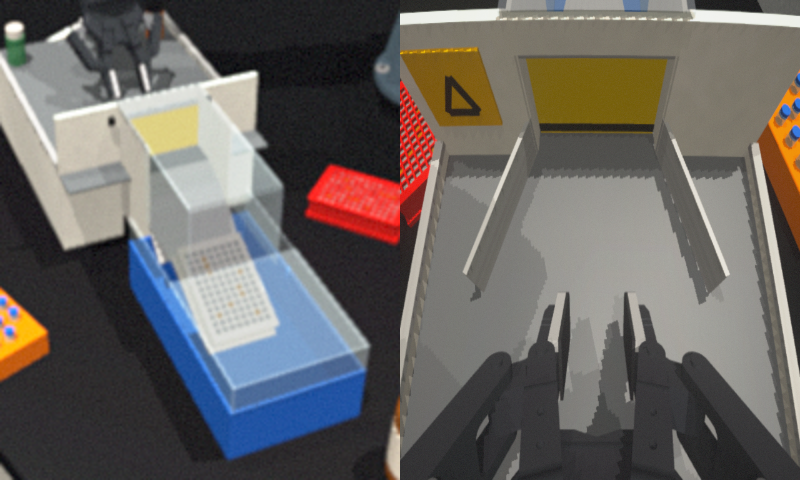

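The flap hangs shut (face at x 8.9 mm, bottom edge visible). The plate is in the tub. I check whether it is at rest and lying down.

```bash
python3 - <<'E'
from h import *
prev=cv2.imread("pics/mix8.png")
p=imaging.camera("scene");a=cv2.resize(p["image"][180:420,240:440],(400,480))
d=cv2.absdiff(cv2.GaussianBlur(a,(9,9),0),cv2.GaussianBlur(prev[:,:400],(9,9),0)).max(2)
print("diff",d[220:360,150:300].max(),d[220:360,150:300].mean())
px=[[330,305],[360,298],[377,341],[345,353]]
for z in(.036,.06,.09):print(z,(tochute(onplane(p,px,z))*1000).round().tolist())
# pose fit by image corners of the top face (127x85)
K=p["mtx"];r=rays(p,px)[:,:2]
ob=np.array([[-63.5,42.5,0],[-63.5,-42.5,0],[63.5,-42.5,0],[63.5,42.5,0]])/1000
sc=[]
for perm in (px,):
    # order: rear-? try both assignments
    for idx in ([0,1,2,3],[1,0,3,2]):
        ok,rv,tv=cv2.solvePnP(ob,r[idx].astype(float),np.eye(3),None,flags=cv2.SOLVEPNP_ITERATIVE)
        Rc=C.T@p["pose"][:3,:3]@cv2.Rodrigues(rv)[0];t=tochute(p["pose"][:3,:3]@tv.ravel()+p["pose"][:3,3])*1000
        print(idx,"centre",t.round(),"axes",Rc.round(2).tolist())
b=cv2.resize(p["image"][270:380,300:420],(480,440),interpolation=cv2.INTER_CUBIC)
s=imaging.camera("side")["image"][120:230,280:400]
cv2.imwrite("pics/mix9.png",np.hstack([b,cv2.resize(s,(320,440))]))
E
```

```text
diff 5 1.079047619047619
0.036 [[101.0, -10.0, -84.0], [105.0, 71.0, -84.0], [259.0, 42.0, -84.0], [266.0, -42.0, -84.0]]
0.06 [[126.0, -21.0, -60.0], [130.0, 58.0, -60.0], [280.0, 29.0, -60.0], [287.0, -52.0, -60.0]]
0.09 [[158.0, -34.0, -30.0], [162.0, 42.0, -30.0], [307.0, 14.0, -30.0], [314.0, -65.0, -30.0]]
[0, 1, 2, 3] centre [ 120.   47. -151.] axes [[0.87, -0.08, -0.49], [-0.02, -0.99, 0.13], [-0.49, -0.1, -0.86]]
[1, 0, 3, 2] centre [ 120.   47. -151.] axes [[0.87, 0.08, 0.49], [-0.02, 0.99, -0.13], [-0.49, 0.1, 0.86]]
```

View pics/mix9.png

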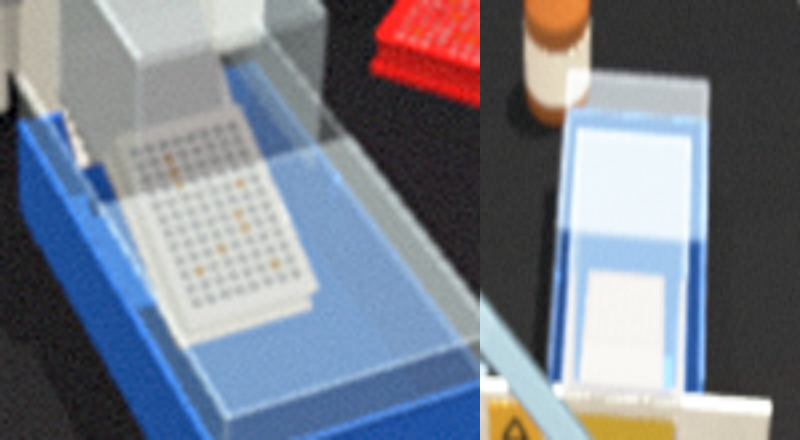

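The plate is well inside the tub, its front on the floor and its tail leaning on the foot of the slide. I wait about 2 s with the arm still and compare again.

Request:
send_rows:
  commands:
    - [[-0.2,0,-0.3,0,0,0],[-0.2,0,-0.3,0,0,0],[0,0,0,0,0,0],[0,0,0,0,0,0],[0,0,0,0,0,0],[0,0,0,0,0,0],[0,0,0,0,0,0],[0,0,0,0,0,0]]

```text
time_s: 14.15
eef_pos: [0.5232, -0.2118, 0.2828]
eef_rot: [-0.208, 0.748, 0.569, 0.273]
wrist_force: [0.6, -0.7, 0.8]
opening: 0.401
grasp_force: 0.0
```

Request:
send_rows:
  commands:
    - [[0,0,0,0,0,0],[0,0,0,0,0,0],[0,0,0,0,0,0],[0,0,0,0,0,0],[0,0,0,0,0,0],[0,0,0,0,0,0],[0,0,0,0,0,0],[0,0,0,0,0,0]]

```text
time_s: 14.82
eef_pos: [0.5232, -0.2121, 0.2829]
eef_rot: [-0.208, 0.748, 0.569, 0.273]
wrist_force: [-0.7, 0.4, 0.1]
opening: 0.401
grasp_force: 0.0
```

Request:
send_rows:
  commands:
    - [[0,0,0,0,0,0],[0,0,0,0,0,0],[0,0,0,0,0,0],[0,0,0,0,0,0],[0,0,0,0,0,0],[0,0,0,0,0,0],[0,0,0,0,0,0],[0,0,0,0,0,0]]

```text
time_s: 15.48
eef_pos: [0.5232, -0.2121, 0.2829]
eef_rot: [-0.208, 0.748, 0.569, 0.273]
wrist_force: [-0.3, 0.3, 0.1]
opening: 0.398
grasp_force: 0.0
```

```bash
python3 - <<'E'
from h import *
m8=cv2.imread("pics/mix8.png")[:,:400];m7=cv2.imread("pics/mix7.png")[:,:400]
p=imaging.camera("scene");a=cv2.resize(p["image"][180:420,240:440],(400,480))
g=lambda i:np.float32(cv2.cvtColor(i,6)[215:360,150:300])
for n,m in(("7",m7),("8",m8)):print(n,cv2.phaseCorrelate(g(m),g(a),cv2.createHanningWindow((150,145),cv2.CV_32F)),np.abs(g(m)-g(a)).mean())
# model fit: plate top outline tilted, with y/yaw/pitch free, against observed corners
from scipy.optimize import least_squares
px=np.array([[330,305],[360,298],[377,341],[345,353]]);r0=rays(p,px)[:,:2]
ob=np.array([[-63.5,-42.5,31],[-63.5,42.5,31],[63.5,42.5,31],[63.5,-42.5,31]])/1000
def f(v):
    T=Ro.from_euler('ZY',[v[3],v[4]]).as_matrix();c=(ob@T.T+v[:3])@C.T+M
    q=(c-p["pose"][:3,3])@p["pose"][:3,:3];return np.r_[((q[:,:2]/q[:,2:]-r0)*550).ravel(), v[1]/.01, v[3]/.1]
s=least_squares(f,[.2,0,-.1,0,.3]);T=Ro.from_euler('ZY',s.x[3:]).as_matrix()
bt=ob*[1,1,0];print("pose",s.x.round(3),"cost",s.cost.round(2),"bottom corners mm",((bt@T.T+s.x[:3])*1000).round().tolist())
E
python3 look.py 2>&1 | grep flap
```

```text
7 ((0.1861005737683996, -0.2708934376181844), 0.5981653925577799) 4.9131036
8 ((0.011276807102476027, -0.008695171160468362), 0.9789552703857421) 1.4870344
pose [ 0.162  0.02  -0.124 -0.046  0.395] cost 7.68 bottom corners mm [[101.0, -20.0, -99.0], [105.0, 65.0, -99.0], [222.0, 60.0, -148.0], [218.0, -25.0, -148.0]]
flap x,z med [ 8.9  0.5 37.3] y range [-47.7  48.7] z [ 5.1 56.5] slope 0.0008
```

```bash
python3 -c "
from bench import ctrl
print(ctrl.hand_in())"
```

```text
the job is handed in; nothing more can be done
None
```

I pushed the plate through the flap and it slid down into the blue tub, where it lies at rest with its front on the floor and its tail leaning on the foot of the slide; the fingers are out, the flap hangs shut, the arm kept clear of the vials and everything else on the bench, and the job is handed in at about 15.5 s.

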